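Pop the charged battery pack out and pack it

ROBOT

A 6-joint arm with a two-finger parallel gripper is mounted at the origin on the work surface. World frame = base frame: x ahead of the robot, y to its left, z up, the work surface at z = 0. Lengths are in m, angles in rad, forces in N, time in s.
With the tool pointing down it reaches from about 0.275 to 0.875 m from the base axis. Payload 12.5 kg.
Tool frame: the origin (TCP) lies on the centre line of the jaws, within the pads' length; the fingertips stand r.finger_overhang ahead of it and the grasp point (between the pads) lies 3 mm ahead of it (r.finger_overhang is the distance from the TCP to the fingertips, in m); z points along the fingers, y is the direction in which the jaws open and shut (so a half turn about z gives the same grasp; the last joint's range is limited). The gripper opens to 85 mm and grips with 20 to 120 N. Pads are 22 mm wide; open, the fingers measure 114 mm over their backs; the gripper's body (76 mm by 85 mm) begins 54 mm behind the grasp point. The pads swing forward as they close: fully open they stand 13 mm farther back than shut.
Start: joints at [1.113, 0.351, 1.652, -0, 1.139, -0.085], TCP at [0.2, 0.512, 0.253] pointing down, gripper open.
Joint ranges: [-2.75, 2.75], [-0.79, 2.1], [0.01, 2.65], [-1.57, 4.71], [0.07, 3.14], [-2.87, 2.87]. Speed limits (rad/s): [2.22, 2.22, 2.79, 3.14, 3.14, 3.14].

INTERFACE

Orientations are given as a unit quaternion [x, y, z, w].
In Python, from cell import r, optics gives the robot as it stands. The module is installed in compiled form; this text tells all that it offers. Calls block until the motion is done:
- r.move_to(position, orientation): joint-space move of the TCP to a pose.
- r.move_linear(position, rot=None, vel=0.15): straight line of the TCP; rot=None keeps the orientation; vel is the mean speed in m/s.
- r.set_joints(angles): joint-space move.
- r.set_gripper(opening, squeeze=None): opening from 0.0 (shut) to 1.0 (fully open); squeeze is the grip in N (None keeps the last); returns when the fingers have stopped.
- r.sleep(seconds).
- r.inverse_kinematics(position, orientation): joint angles nearest the present ones, or None.
- optics.get_image(name): name is "scene" or "side" or "wrist"; returns a dict with "pixels" (420x560x3 uint8, red, green, blue), "depth" (420x560 float32, m along the optical axis (not along the pixel's ray), 0 where there is no reading), "fx", "fy", "cx", "cy" (pixels), "camera_from_world" (4x4, takes a point from world to camera coordinates); the wrist camera has in their place "mount" (4x4, takes a point from camera to tool coordinates, whose origin is the TCP and whose axes are the flange's). Camera axes: x right, y down, z forward; pixel columns grow to the right and rows downward; lengths in m; the calibration is good to about 2 mm. A picture is of the moment at which its call begins: read the wrist's pose just before it.
A pose or a line that the arm cannot do raises r.PlanningError and nothing moves.
- r.hand_in(): hands the job in, once; it reports no verdict.
Readings, each from a call of its own:
- r.current_t(): time.
- r.current_q(): joint angles.
- r.current_qvel(): joint speeds.
- r.current_effort(): joint torques, N m.
- r.current_tool_pos(): TCP position.
- r.current_ee_rot(): TCP orientation.
- r.current_contact_force(): force on the tool from outside, world axes, zero at the start.
- r.current_torque(): the same for the moment, N m.
- r.current_opening(): opening from 0.0 (shut) to 1.0 (fully open).
Only numpy, scipy, OpenCV 4.12 (cv2) and the standard library are available. Lean on these libraries where they do the work, as an engineer would, in place of code of your own. Each camera call takes 0.05 s, during which the arm holds its last target.

TASK

The blue battery pack is charged: press it down into its charging cradle until the push latch lets go and it springs up, then lift it out and stand it upright in the empty half of the cardboard packing tray. Leave the orange pack latched in its own cradle.

Things in the scene. Friction and masses are not known exactly. Their poses are not given: they have to be found in the camera images.
- blue_pack_center (a point): Centre of the blue battery pack, half-way up: upright block 56 (its x) x 36 (its y) x 64 mm high (z, up), about 0.14 kg. It stands loose in the close pocket of a fixed grey charging cradle 100 x 76 x 80 mm high (green lamp, same yaw). Latched, its top is 8 mm above the cradle's top; sprung up, 42 mm, and it can then be gripped across its 36 mm and pulled straight up.
- blue_carrier (a joint): Height of the sprung carrier on which the blue pack stands, m: 0 latched, +0.034 sprung up. Pressing the pack's top down about 6 mm (some 5 N) frees the latch, 9 mm (-0.009) is a hard stop; back off and the pack springs up, following the finger. It then stays up, with or without the pack, and does not latch again.
- orange_pack_center (a point): Centre of the orange battery pack, the same size and in the same kind of cradle (amber lamp). Stays latched: not to be pressed.
- pocket (a point): Centre of the floor of the empty half of the fixed cardboard tray, 4 mm above the bench. This half is 142 (its x) x 119 mm (its y) inside, with walls 24 mm high above its floor; the other half, on the +y side, holds a pair of steel vise jaws. z up.
There are look-alikes about, which are no part of the job. What is shaped like the part that bears blue_pack_center but pink is not meant.

How it is judged:
On the way:
1. the blue pack's push latch has let go and its carrier has sprung up (value of joint blue_carrier above 0.028 m), for 0.2 s.
At the end, for the whole second after the job is handed in: The blue pack stands upright (within about 10 degrees) and still on the floor of the empty half of the cardboard tray, anywhere inside its walls; the orange pack is still latched where it was (within 12 mm) (x of blue_pack_center in the frame of pocket between -0.06 and 0.06 m and y of blue_pack_center in the frame of pocket between -0.055 and 0.055 m and z of blue_pack_center in the frame of pocket between 0.022 and 0.042 m and angle between blue_pack_center's own z axis and vertical below 0.18 rad and linear speed of blue_pack below 0.02 m/s and distance of orange_pack_center from where it was at the start of the episode below 0.012 m); the robot touches nothing.
It fails at once if the orange pack was popped up or pulled out (distance of orange_pack_center from where it was at the start of the episode above 0.02 m).
It also fails if it takes over 48 s, if anything falls off the work surface, if the arm or the gripper's body presses on something with over 40 N, if the wrist force passes 120 N, or if a joint passes its speed limit or range.

## Working session

There is one attempt and no reset: what is moved stays moved. The work goes in short steps, each a Python script; the robot and the scene stay as the last script left them, time stands still between calls to the robot, and variables do not carry over. Pictures are saved under pics/ and viewed, and the job is handed in when it is done.

```bash
mkdir -p pics
cat > h.py <<'E'
import numpy as np, cv2
from cell import r, optics
def grab(name):
    im=optics.get_image(name); return im
def save(im,fn,crop=None,scale=1):
    p=im["pixels"][:,:,::-1]
    if crop: x0,y0,x1,y1=crop; p=p[y0:y1,x0:x1]
    p=cv2.resize(p,None,fx=scale,fy=scale,interpolation=cv2.INTER_CUBIC) if scale!=1 else p
    cv2.imwrite(fn,p)
def pts(im,T=None):
    d=im["depth"]; v,u=np.mgrid[:d.shape[0],:d.shape[1]]
    P=np.stack([(u-im["cx"])/im["fx"]*d,(v-im["cy"])/im["fy"]*d,d],-1)
    if T is None: T=np.linalg.inv(im["camera_from_world"])
    return P@T[:3,:3].T+T[:3,3]
E
python3 - <<'E'
from h import *
print(r.current_t(),r.current_ee_rot(),r.current_tool_pos(),r.finger_overhang,r.current_opening())
import pickle
for n in("scene","side","wrist"):
    im=grab(n); save(im,f"pics/{n}0.png"); pickle.dump(im,open(f"{n}0.pkl","wb"))
    print(n,im["fx"],(im["depth"]>0).mean())
E
```

```text
0.0 [ 1.85333088e-01  9.82675577e-01 -5.75187960e-04 -1.63591048e-04] [0.2001808  0.51195447 0.2527501 ] 0.022 0.9977413508800032
scene 453.12823232320795 0.9959311224489796
side 469.03675016501114 0.9957482993197279
wrist 367.71450748309286 0.9956887755102041
```

View pics/scene0.png

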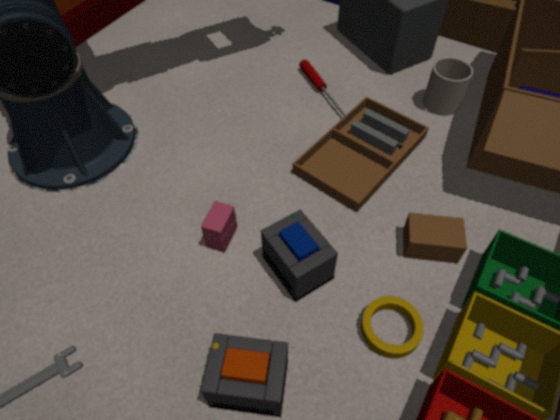

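View pics/side0.png

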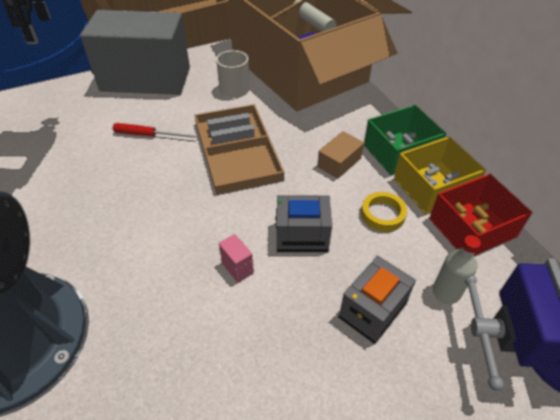

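View pics/wrist0.png

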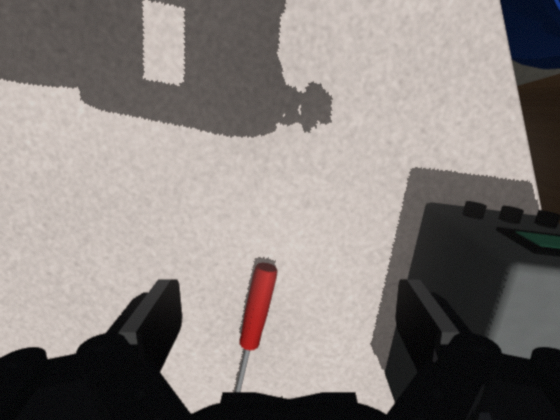

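Scene view: the blue pack is in its cradle at (298,240), the orange one at (246,365), the loose pink look-alike at (219,226), and the tray's empty half at about (345,168). In the side view blue is at (304,208), orange at (381,285), pink at (236,257) and the empty half at (245,167). The wrist view shows only the screwdriver and a grey box. I choose the blue block in the grey cradle.

Run:
```python
from h import *
import pickle
for n in("scene","side"):
    im=pickle.load(open(f"{n}0.pkl","rb")); P=pts(im)
    hsv=cv2.cvtColor(im["pixels"],cv2.COLOR_RGB2HSV)
    print(n)
    u,v=(298,240) if n=="scene" else (304,208)
    save(im,f"pics/{n}_crop.png",(u-90,v-90,u+90,v+70),4)
    for nm,lo,hi in(("blue",105,125),("orange",5,16)):
        c=(298,240) if n=="scene" else (304,208)
        if nm=="orange": c=(246,365) if n=="scene" else(381,285)
        m=cv2.inRange(hsv,(lo,150,60),(hi,255,255))
        k,lab=cv2.connectedComponents(m); mm=lab==lab[c[1],c[0]]
        Q=P[mm]; z=np.median(Q[:,2]); Q=Q[abs(Q[:,2]-z)<.004]
        rc=cv2.minAreaRect((Q[:,:2]*1000).astype(np.float32))
        print(nm,mm.sum(),Q.mean(0).round(4),z.round(4),rc)
    # cradle tops z~0.08, cluster
    d=P
    m=((abs(P[:,:,2]-.08)<.003)).astype(np.uint8)
    k,lab,st,ce=cv2.connectedComponentsWithStats(m)
    for i in range(1,k):
        if st[i,4]>300:
            Q=P[lab==i]; print("z80",ce[i].round(),st[i,4],Q.mean(0).round(4),cv2.minAreaRect((Q[:,:2]*1000).astype(np.float32)))
    # tray floor
    c=(345,168) if n=="scene" else(245,167)
    m=(abs(P[:,:,2]-.004)<.006)&(hsv[:,:,1]>90)
    k,lab=cv2.connectedComponents(m.astype(np.uint8)); Q=P[lab==lab[c[1],c[0]]]
    print("tray",P[c[1],c[0]],len(Q),Q.mean(0).round(4),np.median(Q[:,2]),cv2.minAreaRect((Q[:,:2]*1000).astype(np.float32)))
    m=(abs(P[:,:,2]-.028)<.004)&(hsv[:,:,1]>90)&(np.hypot(P[:,:,0]-Q[:,0].mean(),P[:,:,1]-Q[:,1].mean())<.22)
    k,lab,st,ce=cv2.connectedComponentsWithStats(m.astype(np.uint8))
    i=1+st[1:,4].argmax();Q=P[lab==i]
    print("rim",st[i],cv2.minAreaRect((Q[:,:2]*1000).astype(np.float32)))
    c=(219,226) if n=="scene" else(236,257)
    print("pink",P[c[1],c[0]])
```

```text
scene
blue 719 [ 0.5376 -0.0178  0.0881] 0.0881 ((537.0012817382812, -16.83482551574707), (35.06864547729492, 55.02545166015625), 64.12947082519531)
orange 1379 [ 0.5733 -0.2135  0.0876] 0.0877 ((572.7188720703125, -212.9320526123047), (56.073307037353516, 36.255924224853516), 23.615304946899414)
z80 [299. 244.] 1943 [ 0.5391 -0.0195  0.0795] ((536.313720703125, -15.77791976928711), (76.35511016845703, 101.64763641357422), 64.25288391113281)
z80 [246. 368.] 3225 [ 0.574  -0.2149  0.0792] ((572.400634765625, -212.63314819335938), (99.8389892578125, 76.47146606445312), 23.62221908569336)
tray [0.50754701 0.21773058 0.00576219] 2893 [0.5046 0.2219 0.0041] 0.004023450467036893 ((503.675537109375, 222.0057830810547), (105.78359985351562, 135.57232666015625), 81.5435562133789)
rim [ 293   98  135  106 1013] ((516.2593383789062, 270.843017578125), (251.54489135742188, 150.54232788085938), 81.38127899169922)
pink [ 0.4087876  -0.04692584  0.0633285 ]
side
blue 482 [ 0.5347 -0.0185  0.0879] 0.0879 ((535.5028076171875, -17.899126052856445), (34.68535232543945, 53.99542999267578), 64.7691116333
[... 404 characters left out ...]
8, 99.07955932617188), 65.12992858886719)
z80 [379. 289.] 1740 [ 0.5695 -0.2164  0.0796] ((572.714111328125, -213.1348114013672), (101.43074035644531, 75.94316864013672), 23.65108871459961)
z80 [490. 354.] 422 [ 0.6529 -0.3776  0.0807] ((665.6143188476562, -380.9291687011719), (107.52803039550781, 50.83363342285156), 63.11177444458008)
tray [0.51013232 0.20894551 0.00416765] 1986 [0.5111 0.2243 0.0039] 0.0038089598458213025 ((511.4369201660156, 223.02305603027344), (100.95829772949219, 140.42556762695312), 81.34051513671875)
rim [196 114  87  74 495] ((514.9190673828125, 269.2127990722656), (251.6531219482422, 147.18592834472656), 81.37770080566406)
pink [ 0.38877455 -0.05065832  0.06370638]
```

View pics/scene_crop.png

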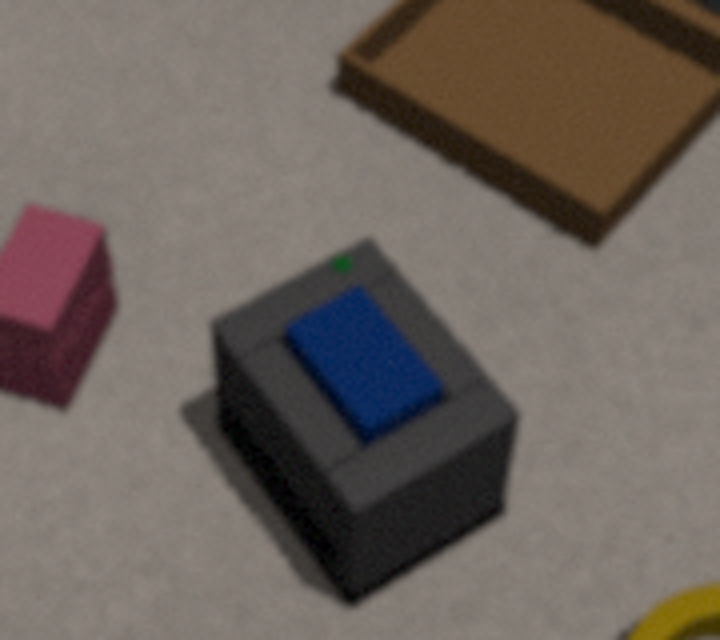

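Both views agree to within 2 mm: pack top at z=0.088, centre about (0.536,-0.017), x axis at about -25.5°. The crop shows a blue block in a grey cradle with a green lamp. The tray's pocket is at about (0.506,0.209), y axis at 81.4°. Next: press.

```bash
cat >> h.py <<'E'
from scipy.spatial.transform import Rotation as Ro
C=np.array([0.5363,-0.0172]); OH=0.022
def down(deg):
    best=None
    for a in(deg,deg+180):
        a=np.radians(a); y=np.array([np.cos(a),np.sin(a),0]); z=np.array([0,0,-1.]); x=np.cross(y,z)
        yield Ro.from_matrix(np.stack([x,y,z],1)).as_quat()
def best(pos,deg):
    o=[]
    for q in down(deg):
        j=r.inverse_kinematics(pos,q)
        if j is not None: o.append((abs(np.array(j)[5]),q,j))
    return min(o,key=lambda t:t[0])
E
python3 - <<'E'
from h import *
p=[C[0],C[1],0.165]
a,q,j=best(p,64.5); print(q,np.round(j,2))
r.set_gripper(0.0,40)
r.move_to(p,q)
print(r.current_t(),r.current_tool_pos(),r.current_contact_force())
im=grab("side"); save(im,"pics/side1.png",(180,90,440,290),3)
E
```

```text
[0.22069744 0.97534232 0.         0.        ] [-0.12  0.44  1.77 -0.    0.94 -1.24]
3.175 [ 0.53638113 -0.01651646  0.16511241] [-0.78788476 -0.30757492 -0.27082601]
```

View pics/side1.png

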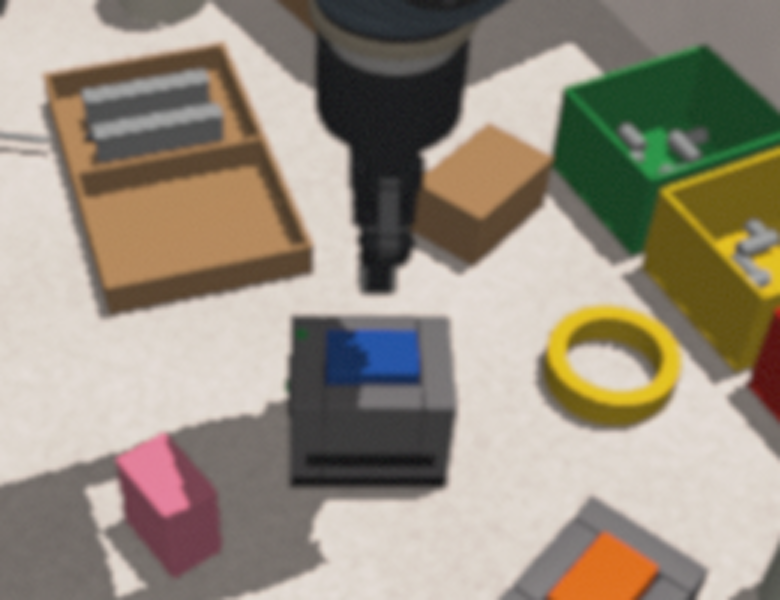

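The side crop shows the shut fingertips at (377,285), directly above the blue top at (372,355), still latched. I press step by step, watching the force.

Run:
```python
from h import *
x,y=C
r.move_linear([x,y,0.093+OH],vel=.1)
f0=r.current_contact_force()[2]
for tip in np.arange(.088,.0785,-.001):
    r.move_linear([x,y,tip+OH],vel=.02)
    f=r.current_contact_force()[2]-f0
    print(round(tip,4),round(r.current_tool_pos()[2]-OH,4),round(f,2))
    if f>12: break
r.move_linear([x,y,.088+OH],vel=.03)
r.move_linear([x,y,.150+OH],vel=.1)
print(r.current_t())
im=grab("side"); save(im,"pics/side2.png",(180,90,440,290),3)
P=pts(im);hsv=cv2.cvtColor(im["pixels"],cv2.COLOR_RGB2HSV);m=cv2.inRange(hsv,(105,150,60),(125,255,255))>0
Q=P[m&(np.hypot(P[:,:,0]-x,P[:,:,1]-y)<.06)];print(np.percentile(Q[:,2],[5,50,95]))
```

```text
0.088 0.0883 2.43
0.087 0.0872 3.78
0.086 0.086 4.76
0.085 0.085 4.16
0.084 0.084 3.25
0.083 0.083 4.31
0.082 0.082 5.09
0.081 0.081 4.87
0.08 0.08 4.63
0.079 0.0791 6.42
7.7417
[0.08366193 0.11892439 0.12288998]
```

View pics/side2.png

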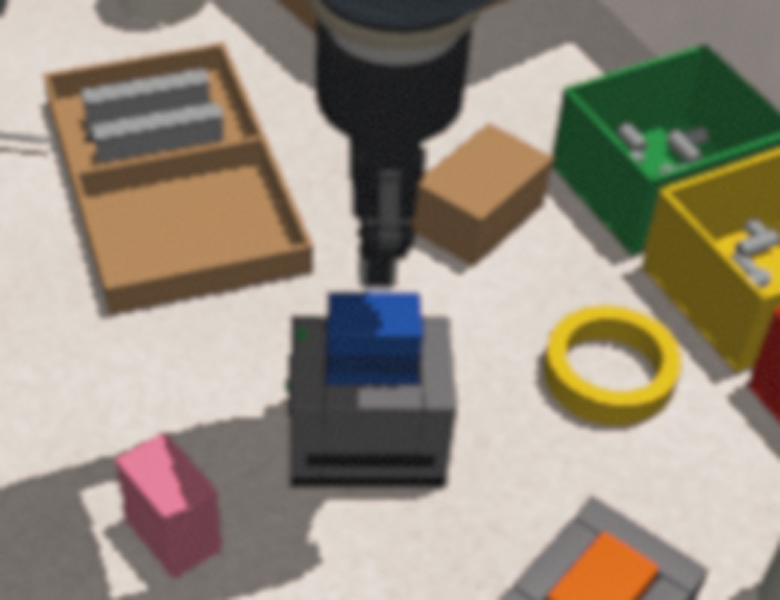

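The pack has sprung up: the side crop shows it standing proud, its top at (375,315), and the measured top is z≈0.122, as expected. Now grip and lift.

Run:
```python
from h import *
x,y=C
r.set_gripper(0.9,40)
r.move_linear([x,y,.109],vel=.1)
print(r.current_contact_force())
r.set_gripper(0.0,40)
print("open",r.current_opening(),r.current_contact_force(),r.current_t())
r.move_linear([x,y,.145],vel=.06); print(r.current_contact_force())
r.move_linear([x,y,.22],vel=.12)
print("open",r.current_opening(),r.current_contact_force(),r.current_t(),r.current_tool_pos())
im=grab("side"); save(im,"pics/side3.png",(180,60,440,260),3)
P=pts(im);hsv=cv2.cvtColor(im["pixels"],cv2.COLOR_RGB2HSV);m=cv2.inRange(hsv,(105,150,40),(125,255,255))>0
Q=P[m&(np.hypot(P[:,:,0]-x,P[:,:,1]-y)<.06)];print(np.percentile(Q[:,2],[1,5,50,95]))
```

```text
[ 0.70297101 -0.03165247  0.8110328 ]
open 0.41367436953296044 [0.29288351 0.48356701 1.99467864] 9.7333
[-0.88364463  0.00598856 -1.42109814]
open 0.4185330298591929 [-0.85170244 -0.53081206 -1.45542595] 11.2583 [ 0.5359054  -0.01714427  0.21923767]
[0.18478253 0.18685325 0.21913289 0.23232337]
```

View pics/side3.png

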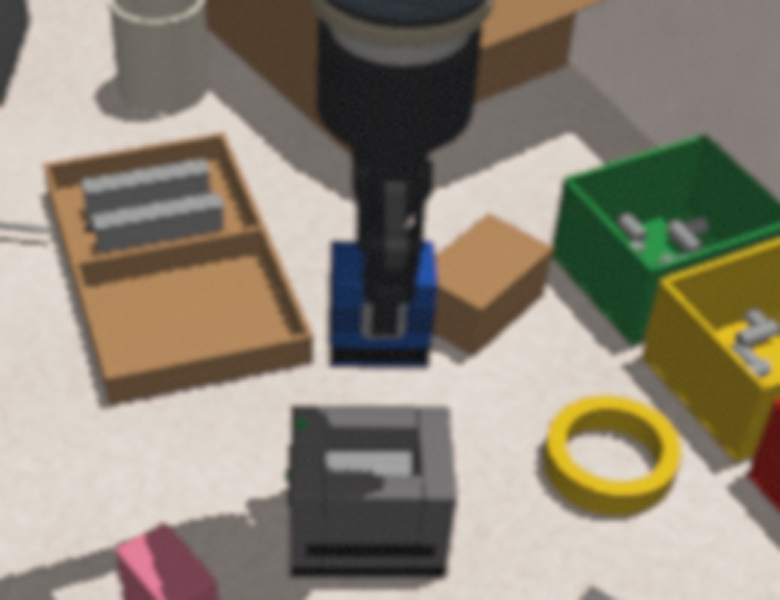

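The pack is held upright (side crop: pack at (380,300), hanging clear of the empty cradle at (372,460)), with its top 13 mm above the TCP. Now carry it to the tray.

Run:
```python
from h import *
t=np.array([0.506,0.209])
p=[*t,.17]
a,q,j=best(p,81.4); print(np.round(j,2),np.round(r.current_q(),2))
r.move_to(p,q)
r.move_linear([*t,.075],vel=.12)
f0=r.current_contact_force()[2]
im=grab("scene"); save(im,"pics/scene4.png",(250,60,450,220),4)
im=grab("side"); save(im,"pics/side4.png",(150,70,350,230),4)
P=pts(im);hsv=cv2.cvtColor(im["pixels"],cv2.COLOR_RGB2HSV);m=cv2.inRange(hsv,(105,150,40),(125,255,255))>0
Q=P[m&(np.hypot(P[:,:,0]-t[0],P[:,:,1]-t[1])<.06)];print(np.percentile(Q[:,2],[1,5,50,95,99]))
print(r.current_t(),r.current_tool_pos(),r.current_opening())
```

```text
[ 0.31  0.45  1.74 -0.    0.96 -1.11] [-0.12  0.37  1.72 -0.    1.06 -1.24]
[0.04075815 0.04333442 0.07591163 0.08936932 0.12650733]
13.275 [0.50648022 0.20909296 0.07582058] 0.4149155745833356
```

View pics/scene4.png

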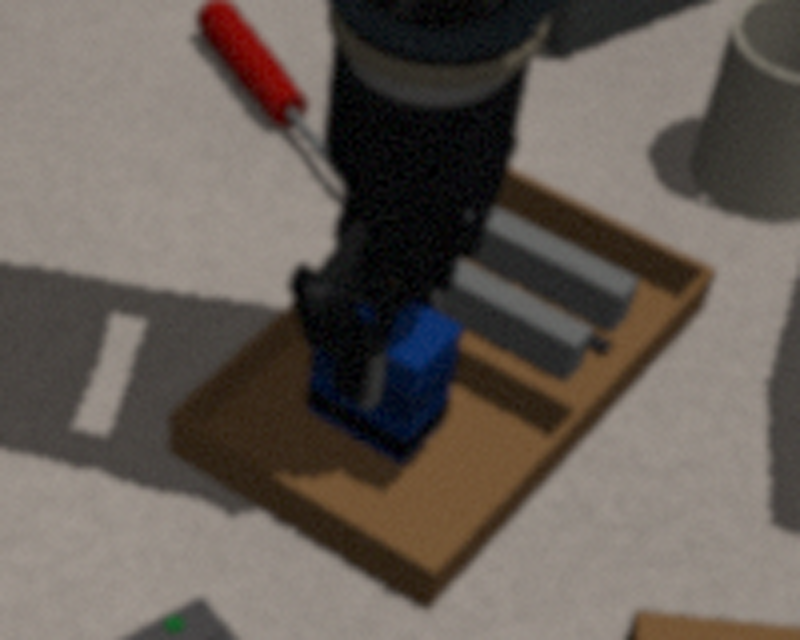

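View pics/side4.png

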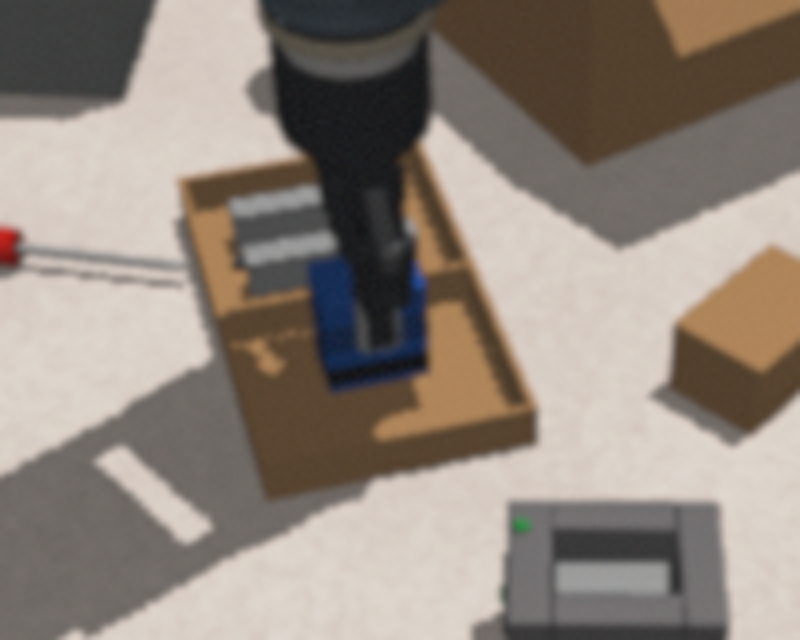

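In both crops the pack (scene (385,380), side (368,320)) hangs upright over the middle of the empty half, above the floor. I lower it until it touches and release.

Run:
```python
from h import *
t=np.array([0.506,0.209])
r.move_linear([*t,.060],vel=.06)
f0=r.current_contact_force()[2]
for z in np.arange(.058,.0475,-.001):
    r.move_linear([*t,z],vel=.02)
    f=r.current_contact_force()[2]-f0; print(round(z,4),round(f,2))
    if f>3: break
r.set_gripper(0.65); r.sleep(.2)
r.move_linear([*t,.16],vel=.1)
r.move_linear([t[0]-.1,t[1]-.02,.25],vel=.2)
r.sleep(.3)
C0=t
for n in("scene","side"):
    im=grab(n); save(im,f"pics/{n}5.png")
    P=pts(im);hsv=cv2.cvtColor(im["pixels"],cv2.COLOR_RGB2HSV)
    m=cv2.inRange(hsv,(105,150,40),(125,255,255))>0
    Q=P[m&(np.hypot(P[:,:,0]-t[0],P[:,:,1]-t[1])<.08)]
    T=Q[Q[:,2]>.063]; print(n,len(T),np.percentile(Q[:,2],[2,50,98]).round(4),cv2.minAreaRect((T[:,:2]*1000).astype(np.float32)), np.linalg.lstsq(np.c_[T[:,:2],np.ones(len(T))],T[:,2],rcond=None)[0].round(3))
    m=cv2.inRange(hsv,(5,150,60),(16,255,255))>0
    Q=P[m&(np.hypot(P[:,:,0]-.572,P[:,:,1]+.213)<.05)&(P[:,:,2]>.085)];print("orange",Q.mean(0),np.median(Q[:,2]))
print(r.current_t(),r.current_contact_force())
```

```text
0.058 -0.41
0.057 -0.24
0.056 -0.59
0.055 9.28
scene 457 [0.0264 0.0673 0.0698] ((506.3440856933594, 208.46322631835938), (36.573570251464844, 55.55134582519531), 78.86663055419922) [-0.003  0.029  0.063]
orange [ 0.57314195 -0.21343692  0.08770755] 0.08768985536694851
side 296 [0.023  0.0604 0.0693] ((504.8018798828125, 207.6367645263672), (35.459861755371094, 53.33804702758789), 79.53361511230469) [0.016 0.033 0.053]
orange [ 0.57137541 -0.21435047  0.08798859] 0.08802533860453243
17.6417 [ 0.21195053  0.26930357 -0.82505876]
```

View pics/scene5.png

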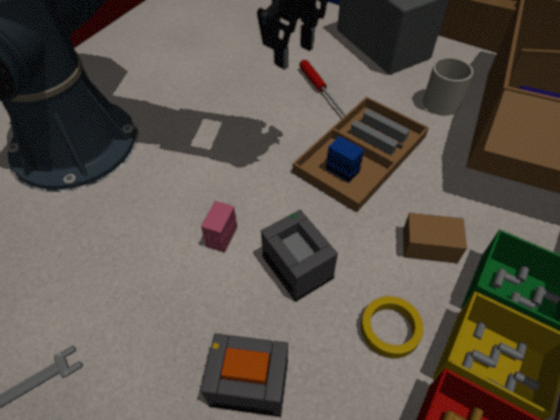

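View pics/side5.png

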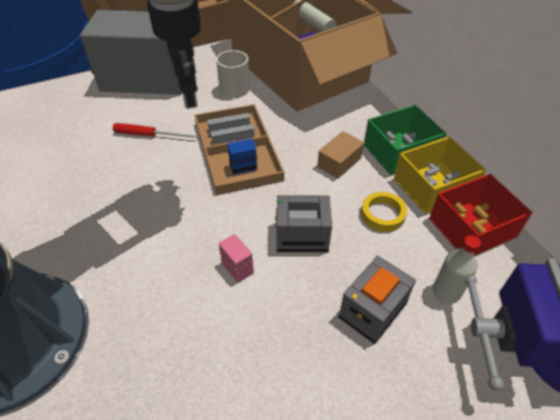

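The blue pack stands upright in the empty half (scene (345,158), side (242,155)). Its top is at about 0.068, as expected. The orange pack is still latched and hasn't moved, and the arm is clear.

```bash
python3 -c "
from h import *
r.hand_in(); print(r.current_t())"
```

```text
the job is handed in; nothing more can be done
the job is handed in; nothing more can be done
```

I pressed the blue pack down about 9 mm (6 N at most). It sprang up, and its top measured z≈0.122. I then gripped it across its 36 mm side, lifted it out, set it on the floor of the tray's empty half and let go.

**Last checks, at about 17.6 s, before handing in:**
- **Blue pack:** both cameras put its centre at about (0.506, 0.208), within about 2 mm of my estimate of the pocket's centre. Its top is at about 0.068 and its tilt at about 2°.
- **Orange pack:** still latched with its top at z≈0.088. It matches its first measurement to within 0.2 mm in each view.
- **Arm:** the gripper is about 0.1 m away from the pack and touching nothing.

No check failed or disagreed by more than the roughly 2 mm calibration error. `r.hand_in()` gave no verdict.

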